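# Measure the standoff insulator across its flats with the vernier caliper

## Task

Measure the red-brown hexagonal standoff insulator across its flats with the vernier caliper lying on the bench: slide the jaws open, stand the insulator upright on the bench between them, well inside the jaws, and gently slide the moving jaw shut until both jaws lie flat, not tilted, against two opposite flats. Keep the caliper flat on the bench where it lies, without shoving it along, and leave everything like that so that the size can be read; do not disturb the note pad or the marker.

Things in the scene. Friction and masses are not known exactly. Their poses are not given: they have to be found in the camera images.
- caliper: Loose steel vernier caliper lying flat, 285 mm long, 0.6 kg. Origin: fixed jaw's measuring face, mid jaw length, bench height. x: measuring direction, moving jaw opens to +x; y: along the jaws, away from the beam; z up. Beam 18 mm wide, centre line y = -41 mm, x -20 to 246 mm, top at 8.5 mm. Jaws 10 mm high, free from y = -32 mm (beam edge) to tips at +28 mm. Gap: x from 0 to joint slider.
- slider (a joint): Caliper opening between the two measuring faces, in m: 0 shut, 0.120 fully open; starts nearly shut. Slides with about 0.7 N friction and stays where it is left; bench friction (about 3 N; 4 to 5 N with the insulator clamped) holds the caliper still. Pushing the loose insulator along takes 1 to 2 N more. On the 40 mm insulator it stops at 0.040.
- slider_grip (a point): Grip point on the caliper's slider (carriage of the moving jaw), on the beam's centre line, 50 mm behind the moving measuring face, 7 mm above the bench; axes as the caliper's. The slider is a steel block 74 mm long (0 to 74 mm behind that face), 32 mm wide across the beam, 1 to 13 mm above the bench, ribbed on top here: pinch it across its 32 mm width, along y.
- standoff: Red-brown resin standoff insulator, a hexagonal prism standing upright on the bench, 40 mm across flats (46 mm across corners), 62 mm tall, with a round brass insert in the top, about 0.19 kg. Origin at the centre of its underside, z up. Its six flats face along its own x axis and every 60 degrees from it.
- note_pad: Note pad, 103 x 68 x 10 mm, lying on the bench near its front edge. Origin at the centre of its underside.
- marker_black: Black marker pen, 136 mm long, 16 mm thick, lying on the bench at the left. Origin at the middle of its underside.
There are look-alikes about, which are no part of the job. There is more than one size of the standoff; the job needs the largest.

How it is judged:
By the outcome, as a careful person would: the job done as asked, in the order asked, and still so for the second after the job is handed in, with the robot touching nothing.
It also fails if it takes over 48 s, if anything falls off the work surface, if the arm or the gripper's body presses on something with over 40 N, if the wrist force passes 120 N, or if a joint passes its speed limit or range.

## Robot

A 6-joint arm with a two-finger parallel gripper is mounted at the origin on a cart in front of the work surface, level with it; the furniture and walls round the work are solid. World frame = base frame: x ahead of the robot, y to its left, z up, the work surface at z = 0. Lengths are in m, angles in rad, forces in N, time in s.
With the tool pointing down it reaches from about 0.325 to 0.775 m from the base axis. Payload 5.5 kg.
Tool frame: the origin (TCP) lies midway between the tips of the shut fingers; the grasp point (between the pads) lies 19 mm behind it; z points along the fingers, y is the direction in which the jaws open and shut (so a half turn about z gives the same grasp; the last joint's range is limited). The gripper opens to 88 mm and grips with 3 to 60 N. Pads are 20 mm wide; open, the fingers measure 115 mm over their backs; the gripper's body (75 mm by 178 mm) begins 61 mm behind the grasp point.
Start: joints at [-1.327, 0.091, 1.231, -0, 1.82, -0.057], TCP at [0.178, -0.573, 0.223] pointing down, gripper open.
Joint ranges: [-2.87, 2.87], [-0.86, 2.18], [0.17, 2.46], [-1.51, 4.65], [0.06, 2.69], [-2.65, 2.65]. Speed limits (rad/s): [2.57, 2.57, 3.01, 3.14, 3.14, 3.14].

## Interface

Orientations are given as a unit quaternion [w, x, y, z].
In Python, from plant import state, optics, ticket, look_for, trace, spot_point gives the robot as it stands.
- The arm moves only by the tool play_rows, never from a script. Its arguments are lists of equal length, an entry for each row: "dp": the shift along the tool's x, y, z in mm, a list of three; "yaw": the turn about the tool's z in degrees; "jaw": the gripper's target within -1 to 1 (shut at 1, half-way at 0, fully open at -1). A call has exactly 8 rows; each row is the pose to reach, as a shift and turn from the pose commanded when the call began, along the tool's axes at that moment; what a row does not reach only later rows make up. A row lasts 1/12 s, in which the tool goes at most 41.7 mm and 7.16 degrees, less where a joint would pass 70% of its speed; a pose out of reach is approached as far as the arm can. A call with a gripper value outside its range is refused whole. The fingers move at their own pace and stop on an object; "force" is the grip in N (left out, the last holds). Time passes only in rows, so rows that repeat a pose let the fingers close, or fill a call up. It gives the time, the measured TCP pose, the force and the opening at its end, in the units of the state.
- state(): the state, without advancing time (a new reading comes with each control period).
- optics.grab_frame(name): name is "side" or "top"; returns a dict with "color" (480x640x3 uint8, blue, green, red), "fx", "fy", "cx", "cy" (pixels), "rvec" (rotation vector, rad) and "tvec" (3), from world to camera coordinates, as OpenCV has them. Camera axes: x right, y down, z forward; pixel columns grow to the right and rows downward; lengths in m; the calibration is good to about 2 mm. A picture is of the moment at which its call begins. There is no depth.
- ticket.hand_in(): hands the job in, once; it reports no verdict.
Trained networks look in the newest picture that a camera, given by its name, has taken for a name from the list of things; names that differ only in an ending like _2 or _b are one class to them, and where a whole thing is asked for, a point or a joint stands for the part that bears it (a point fixed in the world has none). Each returns a list of dicts, best first, with "score" (0 to 1); they miss things now and then, are a little off and sometimes report something else, mostly with a low value. They report only what shows in the picture. A call takes as long as a camera call. They do not tell look-alikes from the thing itself.
- look_for(camera, query): "point" ([x, y, z] in m, in world coordinates, good to about 4 mm: the middle of the surface that is visible of it).
- trace(camera, query): "region" (480x640 bool, what is visible of it).
- spot_point(camera, query): "point" ([x, y, z] in m, in world coordinates, good to about 4 mm: a listed point, or the origin of a listed thing).
The state is a dict: "clock": time; "q": joint angles; "joint_velocities": joint speeds; "joint_efforts": joint torques, N m; "ee_pos": TCP position; "orientation": TCP orientation; "force": force on the tool from outside, world axes, zero at the start; "moment": the same for the moment, N m; "gripper_width": finger opening in m.
Only numpy, scipy, OpenCV 4.12 (cv2) and the standard library are available. Lean on these libraries where they do the work, as an engineer would, in place of code of your own. Each camera call takes 0.05 s, during which the arm holds its last target. There are 200 camera calls.

## Working session

There is one attempt and no reset: what is moved stays moved. The work goes in short steps, Python scripts to look and compute and a tool call to move; the robot and the scene stay as the last step left them, time stands still between calls to the robot, and variables do not carry over. Pictures are saved under pics/ and viewed, about 8 in all and at most 12, crops included, and the job is handed in when it is done.

Besides the shell and the picture viewer there is one more tool, called after ">>>" as name([rows], argument=value, ...), one row to a line, values as JSON. play_rows: Moves the arm, as the interface text tells. Its arguments: {"type":"object","properties":{"dp":{"type":"array"},"yaw":{"type":"array"},"jaw":{"type":"array"},"force":{"type":"number"}},"required":["dp","yaw","jaw"]}

```bash
mkdir -p pics; ls
python3 - <<'E'
from plant import state, optics, look_for, spot_point
import cv2
print(state())
for c in("top","side"):
    f=optics.grab_frame(c); cv2.imwrite(f"pics/{c}0.png",f["color"])
    print(c,{k:f[k] for k in f if k!="color"})
    for q in("standoff","caliper","slider_grip","note_pad","marker_black"):
        print(q,[(round(d["score"],2),[round(float(x),4) for x in d["point"]]) for d in spot_point(c,q)][:5])
E
```

```text
pics
{'clock': 0.0, 'q': array([-1.32669413e+00,  9.18415684e-02,  1.23185001e+00, -3.91247105e-06,
        1.81978624e+00, -5.66869956e-02]), 'joint_velocities': array([ 8.11429576e-05, -1.17045439e-03,  3.07576321e-04,  5.62594828e-04,
       -3.64455296e-04, -1.67624349e-03]), 'joint_efforts': array([-8.00926591e-04, -4.46456265e+01, -4.06445181e+01,  6.97074691e-02,
        2.92875851e-02, -1.38256983e-04]), 'ee_pos': array([ 0.17769991, -0.57278328,  0.22153748]), 'orientation': array([-9.38271198e-04,  9.88711666e-01,  1.49827747e-01, -9.00861253e-05]), 'force': array([-0.73397521,  0.11620839, -0.74041431]), 'moment': array([-0.02977866, -0.00326915, -0.00696255]), 'gripper_width': 0.08798731443223555}
top {'fx': 601.7857717151519, 'fy': 601.7857717151519, 'cx': 320.9946958709783, 'cy': 233.54797035598943, 'rvec': array([ 2.0234135 , -2.19653256,  0.24206154]), 'tvec': array([0.09951821, 0.56443323, 1.38414314])}
standoff [(0.76, [0.6678, 0.1594, -0.0094]), (0.74, [0.656, 0.07, -0.0007]), (0.47, [0.5983, 0.2167, 0.001])]
caliper [(0.68, [0.5573, 0.1518, 0.0005])]
slider_grip [(0.72, [0.5141, 0.0892, 0.0074])]
note_pad [(0.76, [0.4582, -0.1925, 0.0003])]
marker_black [(0.66, [0.506, 0.3652, -0.0005])]
side {'fx': 480.62257592376966, 'fy': 480.62257592376966, 'cx': 313.0984866861439, 'cy': 241.4136755373989, 'rvec': array([ 0.95740705, -2.62529962,  0.87525571]), 'tvec': array([0.48484832, 0.26222216, 0.81742445])}
standoff [(0.8, [0.6699, 0.1654, 0.0006]), (0.71, [0.6031, 0.2146, -0.003]), (0.54, [0.6543, 0.0746, -0.0046])]
caliper [(0.78, [0.5643, 0.1486, -0.0033])]
slider_grip [(0.61, [0.5175, 0.09, 0.0093])]
note_pad [(0.82, [0.4575, -0.193, -0.0027])]
marker_black [(0.56, [0.5045, 0.367, -0.0011])]
```

View pics/top0.png

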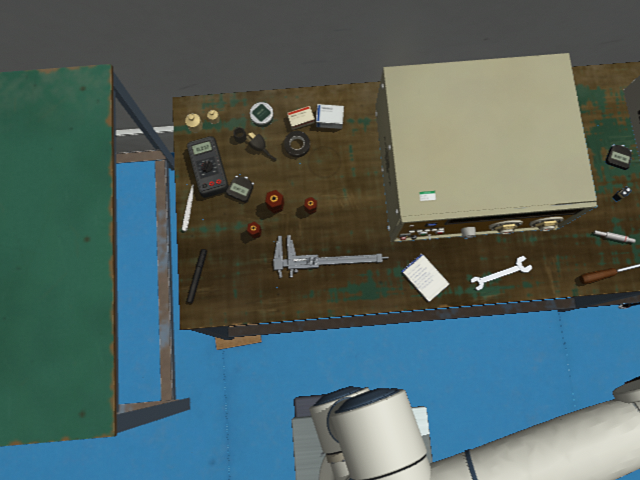

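View pics/side0.png

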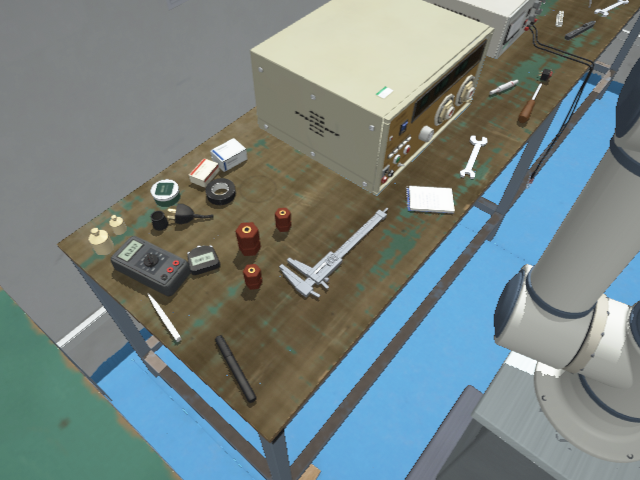

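Top view: candidates for the standoff are the three red-brown hexes at (274,200), (311,205) and (254,230). The one at (274,200) looks largest. The caliper's fixed jaw is on the left at (281,240), and its beam runs right to (385,258) with the jaws pointing away from the robot. The side view agrees: the largest is at (247,238). The pad is at (425,277) and the marker at (197,276). Next I'll measure from rectified images.

```bash
cat > h.py <<'E'
import numpy as np, cv2
from plant import state, optics, look_for, trace, spot_point, ticket
def P(f):
    K=np.array([[f["fx"],0,f["cx"]],[0,f["fy"],f["cy"]],[0,0,1]]);R=cv2.Rodrigues(f["rvec"])[0]
    return K,R,np.array(f["tvec"]).reshape(3)
def toplane(f,uv,z):
    K,R,t=P(f);uv=np.atleast_2d(uv).astype(float)
    d=np.c_[uv,np.ones(len(uv))]@np.linalg.inv(K).T@R; c=-R.T@t
    return (c+d*((z-c[2])/d[:,2])[:,None])[:,:2]
def rect(img,f,z,x0,x1,y0,y1,s):
    """world-plane view: up=+x, left=+y, s px per mm"""
    K,R,t=P(f); H=K@np.c_[R[:,0],R[:,1],R[:,2]*z+t]
    A=np.array([[0,-1/(s*1e3),x1],[-1/(s*1e3),0,y1],[0,0,1]])
    return cv2.warpPerspective(img,H@A,(int((y1-y0)*1e3*s),int((x1-x0)*1e3*s)),flags=cv2.INTER_CUBIC|cv2.WARP_INVERSE_MAP)
E
python3 - <<'E'
from h import *
out=[]
for c in("top","side"):
    f=optics.grab_frame(c)
    for d in trace(c,"standoff"):
        m=d["region"].astype(np.uint8);v,u=np.nonzero(m)
        p=toplane(f,np.c_[u,v],0.03)
        print(c,"hex",round(d["score"],2),m.sum(),(u.mean().round(),v.mean().round()),"size mm",(np.ptp(p,axis=0)*1e3).round(),p.mean(0).round(3))
    for d in trace(c,"caliper")[:1]:
        v,u=np.nonzero(d["region"]);p=toplane(f,np.c_[u,v],0.0085)
        b=p[(p[:,1]<0.03)]
        k=np.polyfit(b[:,1],b[:,0],1);print(c,"beam x=k*y+b",k,"yrange",p[:,1].min(),p[:,1].max(),"x",p[:,0].min(),p[:,0].max())
    out.append(rect(f["color"],f,0.0095,0.485,0.605,-0.11,0.19,2.6))
    if c=="side":
        print("box foot corner",toplane(f,[[377,193],[264,122]],0))
cv2.imwrite("pics/rect.png",np.vstack(out))
E
```

```text
top hex 0.67 189 (np.float64(253.0), np.float64(229.0)) size mm [41. 33.] [0.602 0.217]
top hex 0.61 331 (np.float64(274.0), np.float64(201.0)) size mm [55. 45.] [0.669 0.162]
top beam x=k*y+b [0.02576089 0.51258667] yrange -0.08886930998100989 0.1763827269023049 x 0.4919119298642095 0.5828091741967916
side hex 0.78 329 (np.float64(283.0), np.float64(219.0)) size mm [54. 52.] [0.652 0.075]
side hex 0.66 395 (np.float64(253.0), np.float64(276.0)) size mm [51. 48.] [0.602 0.217]
side hex 0.59 683 (np.float64(249.0), np.float64(239.0)) size mm [80. 71.] [0.672 0.159]
side hex 0.39 727 (np.float64(319.0), np.float64(268.0)) size mm [99. 77.] [0.516 0.12 ]
side beam x=k*y+b [0.02745799 0.51424485] yrange -0.09837704469866726 0.17818053809869427 x 0.48663529984555026 0.5882876013606256
box foot corner [[ 0.55840942 -0.13753318]
 [ 0.92580675 -0.15155128]]
```

View pics/rect.png

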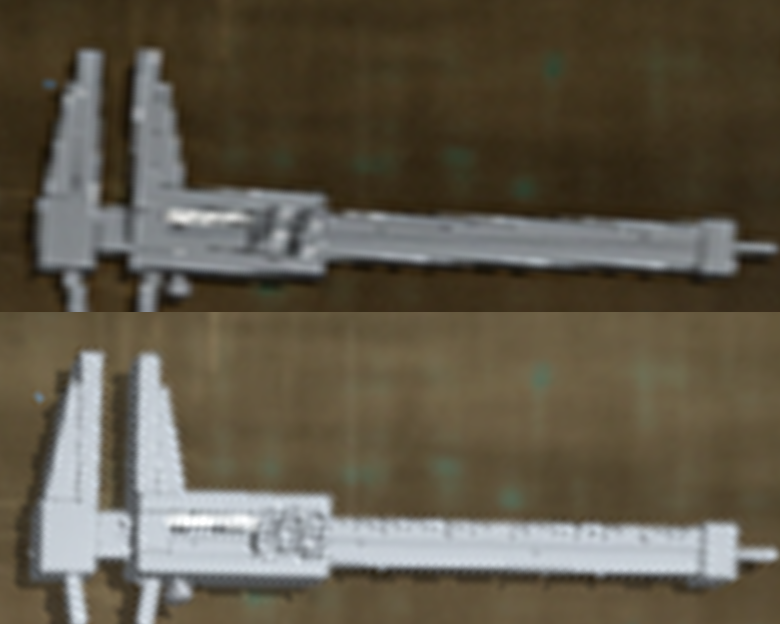

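The rectified view puts the fixed face at about y=0.151 and the gap at about 12 mm. The caliper is turned about 1.5°. Slider grip is near (0.516, 0.089), and the networks agree. Now one close crop of the three standoffs to check the choice and get the hex orientation.

Run:
```python
from h import *
o=[]
for c in("top","side"):
    f=optics.grab_frame(c)
    o.append(rect(f["color"],f,0.062 ,0.57,0.71,0.05,0.25,3.0)[:300])
    for d in spot_point(c,"standoff")[:4]: print(c,round(d["score"],2),np.round(d["point"],4))
o[0]=cv2.resize(o[0],None,fx=1.0,fy=1.0)
cv2.imwrite("pics/hex.png",np.vstack(o))
```

```text
top 0.68 [0.6014 0.2174 0.0018]
top 0.59 [ 0.6641  0.1599 -0.0052]
top 0.56 [0.6564 0.0714 0.0007]
side 0.79 [ 0.6535  0.0753 -0.003 ]
side 0.57 [ 0.6034  0.2144 -0.003 ]
side 0.55 [0.673  0.1642 0.0013]
```

View pics/hex.png

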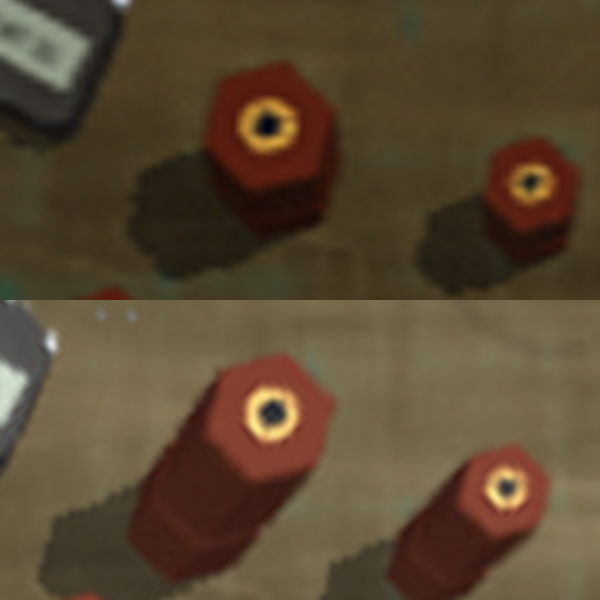

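>>> play_rows([
  [0, 0, 0],
  [0, 0, 0],
  [0, 0, 0],
  [0, 0, 0],
  [0, 0, 0],
  [0, 0, 0],
  [0, 0, 0],
  [0, 0, 0],
], yaw=[-7, -14, -21, -28, -35, -42, -49, -56], jaw=[-1, -1, -1, -1, -1, -1, -1, -1], force=3)

```text
clock: 1.77
ee_pos: [0.1777, -0.5731, 0.2226]
orientation: [-0.0, 0.801, 0.599, 0.0]
force: [0.1, -1.0, 0.4]
gripper_width: 0.0882
```

The large standoff's top centre is at about (269,125) in the upper panel and (272,413) in the lower one. That gives (0.670, 0.160), and it measures about 44–46 mm across corners, so it is clearly the largest. The corners sit at about −10°, so the flats are at about 20° (mod 60). Next I move to the slider.

>>> play_rows([
  [40, 7.5, 0],
  [80, 15, 0],
  [120, 22.6, 0],
  [160, 30.2, 0],
  [200, 37.7, 0],
  [240, 45.2, 0],
  [280, 52.8, 0],
  [320, 60.3, 0],
], yaw=[-2, -4, -6, -8, -10, -12, -14, -14.9], jaw=[-0.5, -0.3, -0.3, -0.3, -0.3, -0.3, -0.3, -0.3], force=3)

```text
clock: 2.43
ee_pos: [0.3282, -0.2823, 0.2228]
orientation: [0.0, 0.718, 0.696, 0.0]
force: [0.5, -0.4, -0.1]
gripper_width: 0.0573
```

>>> play_rows([
  [36, 17, 5],
  [72, 34, 12],
  [108, 52, 20],
  [144, 69, 30],
  [180, 86, 40],
  [216, 103, 50],
  [250, 119, 60],
  [284, 136, 70],
], yaw=[0, 0, 0, 0, 0, 0, 0, 0], jaw=[-0.3, -0.3, -0.3, -0.3, -0.3, -0.3, -0.3, -0.3])

```text
clock: 3.1
ee_pos: [0.4735, -0.0026, 0.1525]
orientation: [0.0, 0.718, 0.696, 0.0]
force: [0.5, -1.2, -1.0]
gripper_width: 0.0571
```

>>> play_rows([
  [25, 12, 15],
  [50, 24, 30],
  [75, 36, 50],
  [92.8, 44.2, 65],
  [92.8, 44.2, 75],
  [92.8, 44.2, 80],
  [92.8, 44.2, 80],
  [92.8, 44.2, 80],
], yaw=[0, 0, 0, 0, 0, 0, 0, 0], jaw=[-0.3, -0.3, -0.3, -0.3, -0.3, -0.3, -0.3, -0.3])

```text
clock: 3.77
ee_pos: [0.5201, 0.0857, 0.0732]
orientation: [0.0, 0.719, 0.695, 0.0]
force: [-0.3, 0.6, 0.1]
gripper_width: 0.0569
```

Run:
```python
from h import *
s=state();print(s["clock"],s["ee_pos"],s["orientation"],s["force"],s["gripper_width"])
o=[]
for c in("top","side"):
    f=optics.grab_frame(c); K,R,t=P(f)
    o.append(f["color"])
    uv=cv2.projectPoints(np.array([[0.516,0.0888,0.013],s["ee_pos"]]),f["rvec"],np.array(f["tvec"]),K,None)[0][:,0]
    print(c,uv.round(1))
a=cv2.resize(o[0][190:300,240:400],None,fx=5,fy=5,interpolation=cv2.INTER_CUBIC)[:300]
cv2.imwrite("pics/grip1.png",np.vstack([cv2.resize(o[0][200:300,250:400],None,fx=4,fy=2.9,interpolation=cv2.INTER_CUBIC),cv2.resize(o[1][200:320,240:400],None,fx=3.75,fy=2.5,interpolation=cv2.INTER_CUBIC)]))
```

```text
3.7667 [0.52012333 0.08574834 0.07324168] [2.52144146e-04 7.18880708e-01 6.95133411e-01 7.89513504e-05] [-0.34155398  0.56275758  0.07406465] 0.056932770450694
top [[308.3 260.6]
 [308.9 254.4]]
side [[329.3 262.5]
 [329.6 242.6]]
```

View pics/grip1.png

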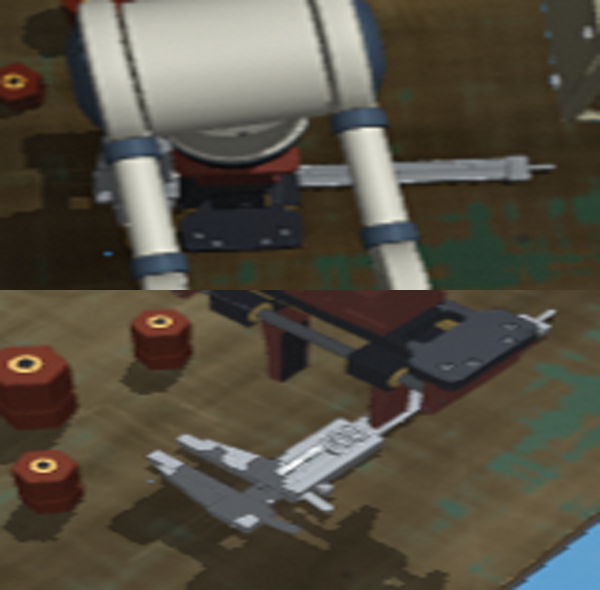

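>>> play_rows([
  [3, -4.2, 10],
  [3, -4.2, 25],
  [3, -4.2, 40],
  [3, -4.2, 52],
  [3, -4.2, 60],
  [3, -4.2, 66],
  [3, -4.2, 69],
  [3, -4.2, 69],
], yaw=[-0.4, -0.4, -0.4, -0.4, -0.4, -0.4, -0.4, -0.4], jaw=[-0.3, -0.3, -0.3, -0.3, -0.2, -0.1, 0, 0])

```text
clock: 4.53
ee_pos: [0.5159, 0.0897, 0.0032]
orientation: [-0.0, 0.716, 0.698, -0.0]
force: [-1.1, -0.3, -0.0]
gripper_width: 0.0443
```

>>> play_rows([
  [0, 0, 0],
  [0, 0, 0],
  [0, 0, 0],
  [0, 0, 0],
  [0, 0, 0],
  [0, 0, 0],
  [0, 0, 0],
  [0, 0, 0],
], yaw=[0, 0, 0, 0, 0, 0, 0, 0], jaw=[0.05, 0.1, 0.12, 0.14, 0.16, 0.18, 0.18, 0.18], force=3)

```text
clock: 5.2
ee_pos: [0.5161, 0.0898, 0.0037]
orientation: [-0.0, 0.716, 0.698, 0.0]
force: [0.3, 1.1, 0.4]
gripper_width: 0.0361
```

Run:
```python
from h import *
s=state();print(s["clock"],s["ee_pos"],s["orientation"],s["force"],s["moment"],s["gripper_width"])
f=optics.grab_frame("side")
cv2.imwrite("pics/grip2.png",cv2.resize(f["color"][200:320,240:400],None,fx=4.9,fy=4.9,interpolation=cv2.INTER_CUBIC))
```

```text
5.2 [0.5160811  0.08982399 0.00365758] [-1.65571220e-05  7.16080334e-01  6.98017876e-01  9.94460085e-06] [0.27843741 1.07208362 0.36148034] [ 0.01930285 -0.06171134  0.05736313] 0.03607057892613421
```

View pics/grip2.png

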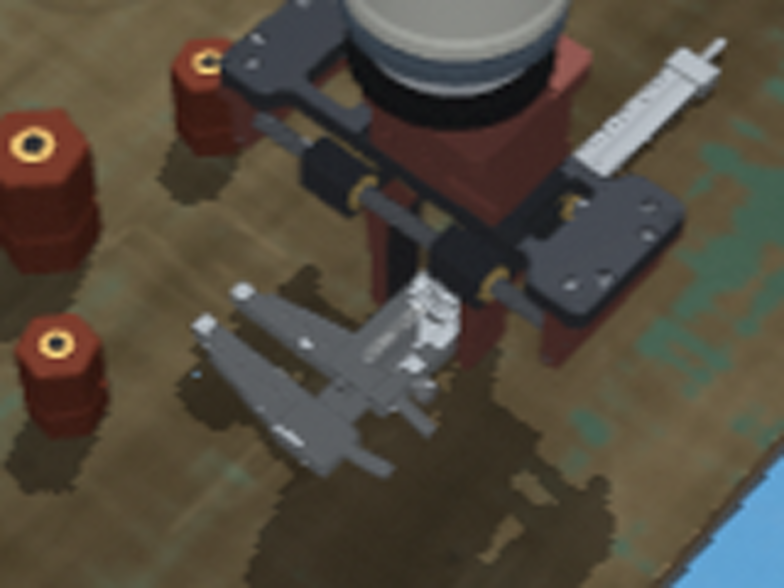

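The fingers straddle the slider with no contact at 36 mm, so the centring is good. Now I close gently.

>>> play_rows([
  [0, 0, 0],
  [0, 0, 0],
  [0, 0, 0],
  [0, 0, 0],
  [0, 0, 0],
  [0, 0, 0],
  [0, 0, 0],
  [0, 0, 0],
], yaw=[0, 0, 0, 0, 0, 0, 0, 0], jaw=[0.2, 0.22, 0.24, 0.26, 0.28, 0.3, 0.32, 0.34], force=3)

```text
clock: 5.92
ee_pos: [0.5163, 0.0898, 0.0037]
orientation: [0.0, 0.716, 0.698, 0.0]
force: [3.0, 0.1, -2.1]
gripper_width: 0.0319
```

>>> play_rows([
  [0, 0, 0],
  [-1, 0, 0],
  [-2, 0, 0],
  [-3, 0, 0],
  [-5, 0, 0],
  [-7, 0, 0],
  [-9, 0, 0],
  [-11, 0, 0],
], yaw=[0, 0, 0, 0, 0, 0, 0, 0], jaw=[0.4, 0.4, 0.4, 0.4, 0.4, 0.4, 0.4, 0.4], force=5)

```text
clock: 6.58
ee_pos: [0.5158, 0.0786, 0.0036]
orientation: [-0.0, 0.716, 0.698, -0.0]
force: [3.1, 0.9, -2.5]
gripper_width: 0.0319
```

Run:
```python
from h import *
s=state();print(s["clock"],s["ee_pos"],s["orientation"],s["force"],s["moment"],s["gripper_width"])
f=optics.grab_frame("side")
cv2.imwrite("pics/now_side.png",f["color"])
# fixed-jaw & moving jaw tracking vs. earlier frame
o=rect(f["color"],f,0.0095,0.485,0.605,-0.11,0.19,2.6)
a=cv2.imread("pics/rect.png")[312:]
t=a[30:200,30:110]; r=cv2.matchTemplate(o,t,cv2.TM_CCOEFF_NORMED);print("fixed jaw",cv2.minMaxLoc(r)[1::2],"was (30,30)")
t=a[30:180,120:190]; r=cv2.matchTemplate(o,t,cv2.TM_CCOEFF_NORMED);print("moving jaw",cv2.minMaxLoc(r)[1::2],"was (120,30)")
```

```text
6.5833 [0.51577341 0.07855218 0.00364163] [-1.92769375e-05  7.16112699e-01  6.97984672e-01 -7.46487274e-06] [ 3.09259167  0.86203451 -2.52076224] [ 0.10515985 -0.55574805 -0.02427187] 0.031922623167323916
fixed jaw (0.773530125617981, (21, 61)) was (30,30)
moving jaw (0.6955000758171082, (29, 88)) was (120,30)
```

>>> play_rows([
  [-3, 0.3, 0],
  [-6, 0.6, 0],
  [-9, 0.6, 0],
  [-12, 0.6, 0],
  [-15, 0.6, 0],
  [-17, 0.6, 0],
  [-18, 0.6, 0],
  [-18, 0.6, 0],
], yaw=[0, 0, 0, 0, 0, 0, 0, 0], jaw=[0.4, 0.4, 0.4, 0.4, 0.4, 0.4, 0.4, 0.4], force=5)

```text
clock: 7.3
ee_pos: [0.5153, 0.0604, 0.0035]
orientation: [-0.0, 0.716, 0.698, -0.001]
force: [-6.0, -1.1, 3.5]
gripper_width: 0.0321
```

Run:
```python
from h import *
s=state();print(s["clock"],s["ee_pos"],s["orientation"],s["force"],s["moment"],s["gripper_width"])
o=[cv2.imread("pics/rect.png")[312:]]
f=optics.grab_frame("side")
o.append(rect(f["color"],f,0.0095,0.485,0.605,-0.11,0.19,2.6))
cv2.imwrite("pics/slide.png",np.vstack(o)[:600])
```

```text
7.3 [0.51532336 0.06036444 0.00354242] [-3.65366870e-04  7.16211910e-01  6.97882424e-01 -6.99054823e-04] [-5.96452316 -1.14092351  3.47777156] [-0.12574362  0.88299459 -0.02610881] 0.03212489145577358
```

View pics/slide.png

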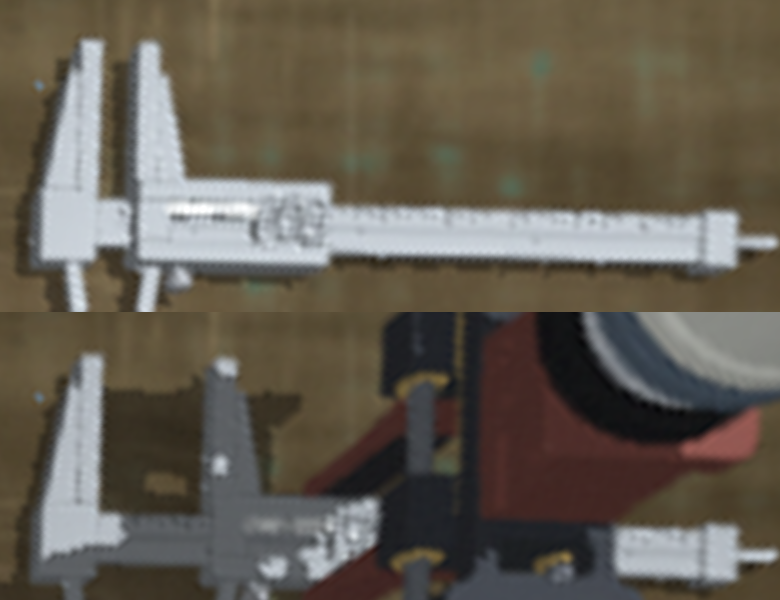

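The slider has opened to about 40 mm: the moving face went from column 135 to 203. The fixed jaw has not moved. I'm trimming the lateral offset and opening further.

>>> play_rows([
  [0, -0.4, 0],
  [-3, -0.4, 0],
  [-7, -0.4, 0],
  [-11, -0.4, 0],
  [-15, -0.4, 0],
  [-19, -0.4, 0],
  [-22, -0.4, 0],
  [-24, -0.4, 0],
], yaw=[0, 0, 0, 0, 0, 0, 0, 0], jaw=[0.4, 0.4, 0.4, 0.4, 0.4, 0.4, 0.4, 0.4])

```text
clock: 8.02
ee_pos: [0.5146, 0.0362, 0.0036]
orientation: [-0.0, 0.716, 0.698, -0.0]
force: [-5.1, 0.8, 3.4]
gripper_width: 0.0318
```

>>> play_rows([
  [0, 0, 0],
  [0, 0, 0],
  [0, 0, 0],
  [0, 0, 0],
  [0, 0, 0],
  [0, 0, 0],
  [0, 0, 0],
  [0, 0, 0],
], yaw=[0, 0, 0, 0, 0, 0, 0, 0], jaw=[0.4, 0.3, 0.25, 0.2, 0.15, 0.1, 0, -0.1])

```text
clock: 8.68
ee_pos: [0.5153, 0.0368, 0.0038]
orientation: [0.0, 0.716, 0.698, 0.0]
force: [0.7, -0.2, 0.5]
gripper_width: 0.0464
```

>>> play_rows([
  [0, 0, -35],
  [0, 0, -75],
  [0, 0, -115],
  [25, 30, -115],
  [50, 60, -115],
  [75, 90, -115],
  [100, 120, -115],
  [127, 151.5, -115],
], yaw=[0, 0, -2, -6, -10, -14, -18, -21.5], jaw=[-0.4, -1, -1, -1, -1, -1, -1, -1])

```text
clock: 9.35
ee_pos: [0.671, 0.161, 0.1187]
orientation: [0.0, 0.572, 0.82, 0.0]
force: [0.2, -0.3, 0.5]
gripper_width: 0.0879
```

>>> play_rows([
  [0, 0, 0],
  [0, 0, 0],
  [0, 0, 0],
  [0, 0, 0],
  [0, 0, 0],
  [0, 0, 0],
  [0, 0, 0],
  [0, 0, 0],
], yaw=[0, 0, 0, 0, 0, 0, 0, 0], jaw=[-1, -1, -1, -1, -1, -1, -1, -1])

```text
clock: 10.02
ee_pos: [0.6695, 0.1595, 0.1197]
orientation: [0.0, 0.574, 0.819, 0.001]
force: [-0.3, 0.4, 0.9]
gripper_width: 0.088
```

Run:
```python
from h import *
s=state();q=s["orientation"];print(s["clock"],s["ee_pos"],s["force"],s["gripper_width"],"a",np.degrees(2*np.arctan2(q[2],q[1])))
fs=[optics.grab_frame(c) for c in("top","side")]
o=[rect(fs[0]["color"],fs[0],0.0095,0.485,0.605,-0.02,0.19,2.6),rect(fs[1]["color"],fs[1],0.0095,0.485,0.605,-0.02,0.19,2.6)]
cv2.imwrite("pics/open.png",np.vstack(o)[:600])
```

```text
10.0167 [0.66947449 0.1594684  0.11972408] [-0.30579763  0.44531419  0.89990852] 0.08795501158102023 a 109.99917937784681
```

View pics/open.png

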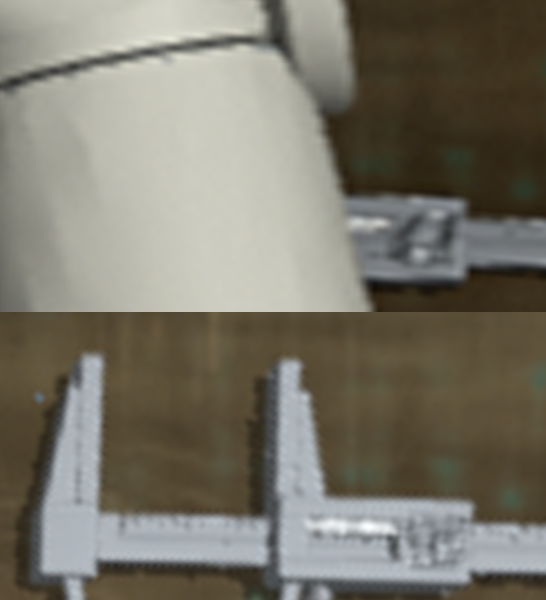

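The gap is now about 66 mm (columns 102 to 275), and the fixed jaw is unmoved. Next I descend on the large standoff.

>>> play_rows([
  [0, 0, 25],
  [0, 0, 50],
  [0, 0, 75],
  [0, 0, 90],
  [0, 0, 97],
  [0, 0, 97],
  [0, 0, 97],
  [0, 0, 97],
], yaw=[0, 0, 0, 0, 0, 0, 0, 0], jaw=[-1, -1, -1, -1, -0.6, -0.3, -0.1, 0], force=6)

```text
clock: 10.78
ee_pos: [0.6706, 0.1601, 0.0237]
orientation: [0.001, 0.573, 0.819, 0.001]
force: [-0.6, 0.5, 0.6]
gripper_width: 0.0649
```

>>> play_rows([
  [0, 0, 0],
  [0, 0, 0],
  [0, 0, 0],
  [0, 0, 0],
  [0, 0, 0],
  [0, 0, 0],
  [0, 0, 0],
  [0, 0, 0],
], yaw=[0, 0, 0, 0, 0, 0, 0, 0], jaw=[0.05, 0.1, 0.15, 0.2, 0.25, 0.3, 0.3, 0.3], force=6)

```text
clock: 11.45
ee_pos: [0.6701, 0.16, 0.0225]
orientation: [0.0, 0.573, 0.819, 0.0]
force: [-0.8, 0.1, 5.4]
gripper_width: 0.0416
```

Run:
```python
from h import *
s=state();q=s["orientation"];print(s["clock"],s["ee_pos"],s["force"],s["moment"],s["gripper_width"],"a",np.degrees(2*np.arctan2(q[2],q[1])))
```

```text
11.45 [0.67005052 0.15995557 0.02254648] [-0.76899877  0.12070895  5.36579614] [-0.03583746  0.00344378 -0.03195238] 0.04159498566053571 a 110.03255094133817
```

>>> play_rows([
  [0, 0, 0],
  [0, 0, 0],
  [0, 0, 0],
  [0, 0, 0],
  [0, 0, 0],
  [0, 0, 0],
  [0, 0, 0],
  [0, 0, 0],
], yaw=[0, 0, 0, 0, 0, 0, 0, 0], jaw=[0.4, 0.5, 0.5, 0.5, 0.5, 0.5, 0.5, 0.5], force=20)

```text
clock: 12.12
ee_pos: [0.67, 0.1599, 0.0226]
orientation: [0.0, 0.573, 0.819, 0.0]
force: [-0.4, 0.3, 5.3]
gripper_width: 0.0414
```

The width is 41.4 mm rather than 40, so the grip is probably jammed about 4° off the flats. I'll fit the hexagon's angle from the saved first pictures to find which way to turn.

Run:
```python
from h import *
from scipy.optimize import differential_evolution
for c in("top","side"):
    f=optics.grab_frame(c); im=cv2.imread(f"pics/{c}0.png")
    r=rect(im,f,0.062,0.635,0.705,0.125,0.195,8).astype(float)
    red=cv2.GaussianBlur(r[...,2]-0.5*r[...,1]-0.5*r[...,0],(0,0),4)  # redness: top face brighter than sides/bench
    def cost(p):
        x,y,th,s=p; k=np.radians(th+np.arange(6)*60+30)
        def ring(R):
            P=np.c_[560*0.5-(y+R*np.sin(k))*8, 280-(x+R*np.cos(k))*8]
            Q=np.concatenate([P[i]+(P[(i+1)%6]-P[i])*np.linspace(.08,.92,20)[:,None] for i in range(6)])
            return cv2.remap(red.astype(np.float32),Q[:,:1].astype(np.float32),Q[:,1:].astype(np.float32),cv2.INTER_LINEAR)
        return float((ring(s+1.5)-ring(s-1.5)).mean())
    o=differential_evolution(cost,[(-8,8),(-8,8),(-10,50),(21,25)],seed=0,tol=1e-6)
    print(c,o.x.round(2),"centre",.67+o.x[0]/1e3,.16+o.x[1]/1e3,o.fun)
    for th in range(8,34,2): print(th,round(cost([o.x[0],o.x[1],th,o.x[3]]),2),end=" | ")
    print()
```

```text
top [-2.14  0.51 14.27 22.52] centre 0.6678593745232095 0.16051376895325364 -24.024988174438477
8 -23.05 | 10 -23.54 | 12 -23.87 | 14 -24.01 | 16 -23.95 | 18 -23.71 | 20 -23.32 | 22 -22.87 | 24 -22.37 | 26 -21.82 | 28 -21.24 | 30 -20.66 | 32 -20.15 | 
side [ 0.86  0.34 15.35 22.61] centre 0.6708574246435617 0.16033593488818626 -29.55906105041504
8 -28.17 | 10 -28.77 | 12 -29.21 | 14 -29.49 | 16 -29.53 | 18 -29.31 | 20 -28.82 | 22 -28.11 | 24 -27.3 | 26 -26.45 | 28 -25.62 | 30 -24.84 | 32 -24.13 |
```

Both views give the flats at about 15°, so I open, turn +5° and grip again.

>>> play_rows([
  [0, 0, 0],
  [0, 0, 0],
  [0, 0, 0],
  [0, 0, 0],
  [0, 0, 0],
  [0, 0, 0],
  [0, 0, 0],
  [0, 0, 0],
], yaw=[0, 0, 0, 2, 4.8, 4.8, 4.8, 4.8], jaw=[-0.1, -0.15, -0.15, -0.15, -0.15, -0.1, 0, 0.05], force=6)

```text
clock: 12.88
ee_pos: [0.6695, 0.1599, 0.0212]
orientation: [-0.0, 0.607, 0.795, -0.0]
force: [-0.0, 0.3, 0.1]
gripper_width: 0.0422
```

>>> play_rows([
  [0, 0, 0],
  [0, 0, 0],
  [0, 0, 0],
  [0, 0, 0],
  [0, 0, 0],
  [0, 0, 0],
  [0, 0, 0],
  [0, 0, 0],
], yaw=[0, 0, 0, 0, 0, 0, 0, 0], jaw=[0.1, 0.15, 0.25, 0.35, 0.4, 0.4, 0.4, 0.4], force=15)

```text
clock: 13.55
ee_pos: [0.6695, 0.1599, 0.0215]
orientation: [-0.0, 0.607, 0.795, -0.0]
force: [0.7, 0.8, -1.9]
gripper_width: 0.0399
```

>>> play_rows([
  [0, 0, -10],
  [0, 0, -30],
  [0, -15, -32],
  [-1, -40, -32],
  [-2, -70, -32],
  [-3, -95, -32],
  [-3, -112, -32],
  [-3, -117, -32],
], yaw=[0, 0, -2, -5, -8, -11, -13, -13.3], jaw=[0.4, 0.4, 0.4, 0.4, 0.4, 0.4, 0.4, 0.4], force=15)

```text
clock: 14.22
ee_pos: [0.5555, 0.1257, 0.0543]
orientation: [-0.0, 0.51, 0.86, -0.0]
force: [0.5, 0.2, -1.8]
gripper_width: 0.0401
```

>>> play_rows([
  [0, 0, 3],
  [0, 0, 6],
  [0, 0, 9],
  [0, 0, 9],
  [0, 0, 9],
  [0, 0, 9],
  [0, 0, 9],
  [0, 0, 9],
], yaw=[0, 0, 0, 0, 0, 0, 0, 0], jaw=[0.4, 0.4, 0.4, 0.4, 0.4, 0.4, 0.4, 0.4])

```text
clock: 14.88
ee_pos: [0.5577, 0.1263, 0.0446]
orientation: [-0.0, 0.511, 0.86, 0.0]
force: [-0.6, 0.5, -2.1]
gripper_width: 0.0399
```

Run:
```python
from h import *
s=state();q=s["orientation"];e=s["ee_pos"];print(s["clock"],e,s["force"],s["gripper_width"],"a",np.degrees(2*np.arctan2(q[2],q[1])))
f=optics.grab_frame("side");K,R,t=P(f)
zb=e[2]-0.0215   # underside height
an=np.radians(28.5+30+60*np.arange(6)); 
im=f["color"].copy(); S=6; u0,v0=245,205
big=cv2.resize(im[v0:v0+100,u0:u0+130],None,fx=S,fy=S,interpolation=cv2.INTER_CUBIC)
def dr(p,col):
    uv=cv2.projectPoints(np.array(p,float),f["rvec"],np.array(f["tvec"]),K,None)[0][:,0]
    cv2.polylines(big,[np.int32((uv-[u0,v0]+.5)*S-.5)],True,col,1)
for z,c in((zb,(0,255,0)),(zb+.062,(0,255,0)),(0.0,(255,255,0))):
    dr(np.c_[e[0]+.0231*np.cos(an),e[1]+.0231*np.sin(an),0*an+z],c)
O=np.array([.559,.1513]);X=np.array([-.0262,-1]);Y=np.array([1,-.0262])
dr([[*(O+Y*yy),.01] for yy in(-.032,.028)],(0,0,255)); dr([[*(O+X*.066+Y*yy),.01] for yy in(-.032,.028)],(0,0,255))
cv2.imwrite("pics/place.png",big)
```

```text
14.8833 [0.55772268 0.1263124  0.04463238] [-0.60042116  0.53764268 -2.07800954] 0.03986685873220315 a 118.53029856097979
```

View pics/place.png

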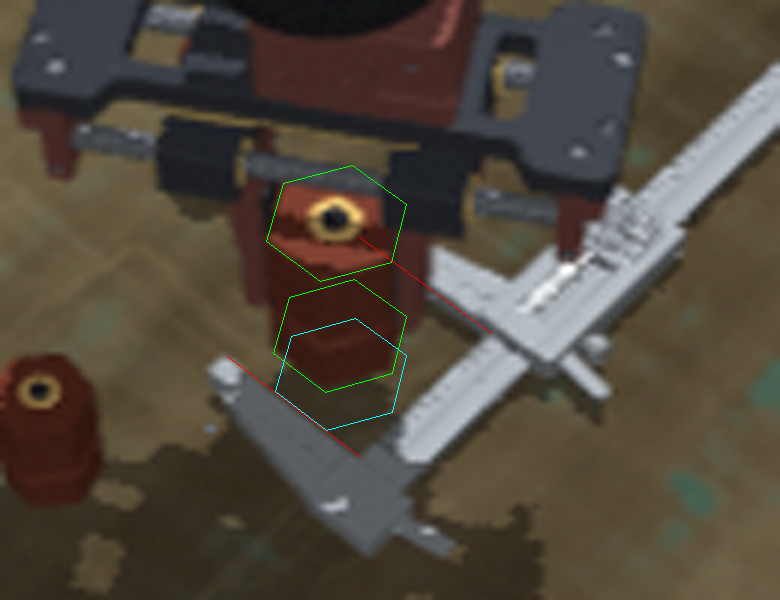

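The overlay agrees with the picture. The insert at (335,218) matches the prediction to within a pixel or so, and the hex clears the fixed jaw's edge (red line). I'm shifting 2 mm closer to the fixed jaw and lowering.

>>> play_rows([
  [1.7, 1, 0],
  [1.7, 1, 5],
  [1.7, 1, 10],
  [1.7, 1, 15],
  [1.7, 1, 19],
  [1.7, 1, 21],
  [1.7, 1, 22],
  [1.7, 1, 22.5],
], yaw=[0, 0, 0, 0, 0, 0, 0, 0], jaw=[0.4, 0.4, 0.4, 0.4, 0.4, 0.4, 0.4, 0.4])

```text
clock: 15.6
ee_pos: [0.5574, 0.1282, 0.0218]
orientation: [-0.0, 0.511, 0.86, -0.0]
force: [-0.6, 0.4, -1.6]
gripper_width: 0.0397
```

>>> play_rows([
  [0, 0, 0.3],
  [0, 0, 0.5],
  [0, 0, 0.5],
  [0, 0, 0.5],
  [0, 0, 0.5],
  [0, 0, 0.5],
  [0, 0, 0.5],
  [0, 0, 0.5],
], yaw=[0, 0, 0, 0, 0, 0, 0, 0], jaw=[0.4, 0.4, 0.4, 0.3, 0.15, 0, -0.1, -0.2])

```text
clock: 16.27
ee_pos: [0.5579, 0.1283, 0.0221]
orientation: [0.0, 0.511, 0.86, 0.0]
force: [-0.2, -0.1, 0.5]
gripper_width: 0.0509
```

>>> play_rows([
  [0, 0, 0],
  [0, 0, 0],
  [0, 0, -15],
  [0, 0, -40],
  [0, 0, -70],
  [0, 0, -100],
  [0, 0, -100],
  [0, 0, -100],
], yaw=[0, 0, 0, 0, 0, 0, 0, 0], jaw=[-0.5, -0.8, -0.8, -0.8, -0.8, -0.8, -0.8, -0.6])

```text
clock: 16.93
ee_pos: [0.5589, 0.1285, 0.1244]
orientation: [0.002, 0.511, 0.86, 0.002]
force: [-0.4, -0.2, -1.0]
gripper_width: 0.0752
```

Run:
```python
from h import *
s=state();q=s["orientation"];e=s["ee_pos"];print(s["clock"],e,s["force"],s["gripper_width"],"a",np.degrees(2*np.arctan2(q[2],q[1])))
f=optics.grab_frame("side")
cv2.imwrite("pics/now.png",cv2.resize(f["color"][205:305,245:375],None,fx=6,fy=6,interpolation=cv2.INTER_CUBIC))
```

```text
16.9333 [0.55893785 0.12846798 0.12444021] [-0.35878606 -0.22846154 -1.03791875] 0.07519711771133168 a 118.53681993447012
```

View pics/now.png

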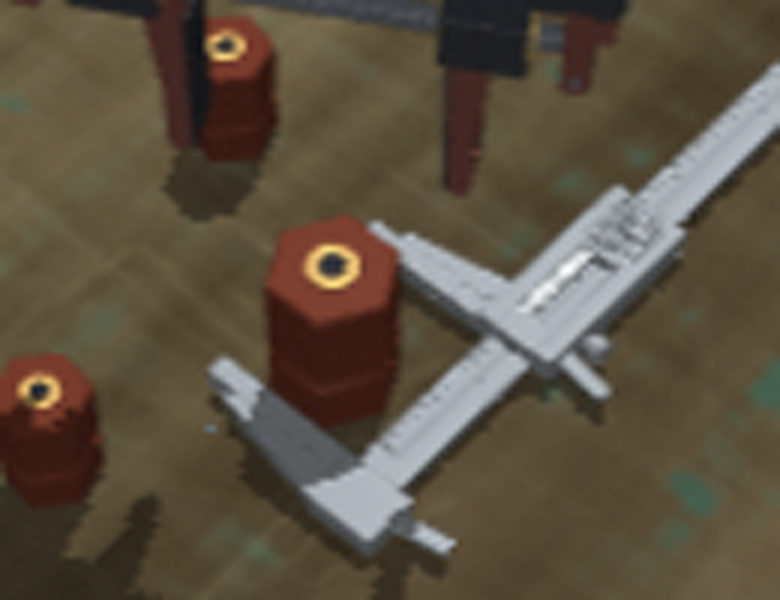

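The insulator stands upright between the jaws, close to the fixed jaw and clear of it, and the caliper is unmoved. Back to the slider.

>>> play_rows([
  [-12, -16, 0],
  [-24, -33, 0],
  [-36, -49, 0],
  [-48, -65, 0],
  [-56, -77, 0],
  [-59.7, -81.8, 0],
  [-59.7, -81.8, 0],
  [-59.7, -81.8, 0],
], yaw=[6, 12, 18, 24, 30, 30.2, 30.2, 30.2], jaw=[-0.4, -0.3, -0.3, -0.3, -0.3, -0.3, -0.3, -0.3], force=3)

```text
clock: 17.65
ee_pos: [0.514, 0.0369, 0.1206]
orientation: [-0.001, 0.716, 0.698, -0.0]
force: [-0.2, 0.0, 0.5]
gripper_width: 0.0571
```

Run:
```python
from h import *
s=state();q=s["orientation"];e=s["ee_pos"];a=2*np.arctan2(q[2],q[1]);print(s["clock"],e,s["gripper_width"],"a",np.degrees(a))
d=np.array([.5146,.0368])-e[:2];print("tool dx,dy mm",1e3*d@[np.cos(a),np.sin(a)],1e3*d@[np.sin(a),-np.cos(a)])
```

```text
17.65 [0.51398279 0.03692054 0.12062786] 0.05711418628426083 a 88.47748376798529
tool dx,dy mm -0.10409759134389354 0.6201940989783211
```

>>> play_rows([
  [0, 0.4, 25],
  [0, 0.4, 50],
  [0, 0.4, 75],
  [0, 0.4, 95],
  [0, 0.4, 108],
  [0, 0.4, 114],
  [0, 0.4, 116.5],
  [0, 0.4, 116.5],
], yaw=[0, 0, 0, 0, 0, 0, 0, 0], jaw=[-0.3, -0.3, -0.3, -0.3, -0.2, -0.1, 0, 0.1])

```text
clock: 18.32
ee_pos: [0.5149, 0.037, 0.0053]
orientation: [-0.0, 0.717, 0.697, 0.0]
force: [-0.1, -0.6, 0.4]
gripper_width: 0.0413
```

>>> play_rows([
  [0, 0, 0],
  [0, 0, 0],
  [0, 0, 0],
  [0, 0, 0],
  [0, 0, 0],
  [0, 0, 0],
  [0, 0, 0],
  [0, 0, 0],
], yaw=[0, 0, 0, 0, 0, 0, 0, 0], jaw=[0.14, 0.18, 0.18, 0.18, 0.2, 0.2, 0.2, 0.2])

```text
clock: 18.98
ee_pos: [0.5146, 0.0367, 0.0051]
orientation: [-0.0, 0.717, 0.697, -0.0]
force: [0.2, -0.2, -0.4]
gripper_width: 0.0352
```

>>> play_rows([
  [0, 0, 1],
  [0, 0, 1],
  [0, 0, 1],
  [0, 0, 1],
  [0, 0, 1],
  [0, 0, 1],
  [0, 0, 1],
  [0, 0, 1],
], yaw=[0, 0, 0, 0, 0, 0, 0, 0], jaw=[0.21, 0.22, 0.24, 0.26, 0.28, 0.3, 0.35, 0.4], force=3)

```text
clock: 19.65
ee_pos: [0.5146, 0.0367, 0.0041]
orientation: [-0.0, 0.717, 0.697, -0.0]
force: [-0.3, -0.5, -0.8]
gripper_width: 0.0321
```

>>> play_rows([
  [1, 0, 0],
  [2, 0, 0],
  [4, 0, 0],
  [6, 0, 0],
  [8, 0, 0],
  [9, 0, 0],
  [10, 0, 0],
  [10, 0, 0],
], yaw=[0, 0, 0, 0, 0, 0, 0, 0], jaw=[0.4, 0.4, 0.4, 0.4, 0.4, 0.4, 0.4, 0.4], force=4)

```text
clock: 20.32
ee_pos: [0.5149, 0.047, 0.0041]
orientation: [-0.0, 0.717, 0.697, 0.0]
force: [-1.1, 0.6, -0.4]
gripper_width: 0.0319
```

>>> play_rows([
  [1, 0, 0],
  [2, 0, 0],
  [3, 0, 0],
  [4, 0, 0],
  [5, 0, 0],
  [6, 0, 0],
  [7, 0, 0],
  [8, 0, 0],
], yaw=[0, 0, 0, 0, 0, 0, 0, 0], jaw=[0.4, 0.4, 0.4, 0.4, 0.4, 0.4, 0.4, 0.4])

```text
clock: 20.98
ee_pos: [0.5151, 0.0548, 0.0041]
orientation: [-0.0, 0.717, 0.697, -0.0]
force: [-1.2, -0.7, -0.5]
gripper_width: 0.0323
```

>>> play_rows([
  [0.4, 0, 0],
  [0.8, 0, 0],
  [1.2, 0, 0],
  [1.6, 0, 0],
  [2, 0, 0],
  [2.4, 0, 0],
  [2.7, 0, 0],
  [3, 0, 0],
], yaw=[0, 0, 0, 0, 0, 0, 0, 0], jaw=[0.4, 0.4, 0.4, 0.4, 0.4, 0.4, 0.4, 0.4])

```text
clock: 21.65
ee_pos: [0.5152, 0.0577, 0.0041]
orientation: [-0.0, 0.717, 0.697, -0.0]
force: [-2.3, -1.0, -0.4]
gripper_width: 0.0321
```

Run:
```python
from h import *
s=state();print(s["clock"],s["ee_pos"],s["force"],s["moment"])
```

```text
21.65 [0.51517838 0.05769581 0.00408009] [-2.26346847 -1.04361172 -0.38987226] [-0.17238457  0.15946364 -0.02880532]
```

>>> play_rows([
  [0.2, -0.1, 0],
  [0.4, -0.1, 0],
  [0.6, -0.1, 0],
  [0.8, -0.1, 0],
  [1.0, -0.1, 0],
  [1.2, -0.1, 0],
  [1.4, -0.1, 0],
  [1.6, -0.1, 0],
], yaw=[0, 0, 0, 0, 0, 0, 0, 0], jaw=[0.4, 0.4, 0.4, 0.4, 0.4, 0.4, 0.4, 0.4])

```text
clock: 22.32
ee_pos: [0.5152, 0.0593, 0.0041]
orientation: [0.0, 0.717, 0.697, 0.0]
force: [-0.3, -1.3, -1.4]
gripper_width: 0.032
```

>>> play_rows([
  [0.2, 0, 0],
  [0.4, 0, 0],
  [0.6, 0, 0],
  [0.8, 0, 0],
  [0.8, 0, 0],
  [0.8, 0, 0],
  [0.8, 0, 0],
  [0.8, 0, 0],
], yaw=[0, 0, 0, 0, 0, 0, 0, 0], jaw=[0.4, 0.4, 0.4, 0.4, 0.4, 0.4, 0.4, 0.4])

```text
clock: 22.98
ee_pos: [0.5153, 0.0601, 0.0041]
orientation: [0.0, 0.717, 0.697, 0.0]
force: [0.1, -0.3, -1.4]
gripper_width: 0.0315
```

Run:
```python
from h import *
s=state();print(s["clock"],s["ee_pos"],s["force"],s["moment"])
f=optics.grab_frame("side"); cv2.imwrite("pics/n2.png",f["color"])
o=rect(f["color"],f,0.0095,0.485,0.605,-0.02,0.19,2.6); cv2.imwrite("pics/n2r.png",o)
a=cv2.imread("pics/open.png")[312:]
for n,(r0,r1,c0,c1) in {"fixed tip":(30,80,70,115)}.items():
    r=cv2.matchTemplate(o[r0-15:r1+15,c0-15:c1+15],a[r0:r1,c0:c1],cv2.TM_CCOEFF_NORMED);m=cv2.minMaxLoc(r);print(n,m[1],"shift px",np.array(m[3])-15)
big=cv2.resize(f["color"][205:305,245:375],None,fx=6,fy=6,interpolation=cv2.INTER_CUBIC)
cv2.imwrite("pics/n2.png",big)
```

```text
22.9833 [0.5152609  0.06012888 0.00411592] [ 0.09257126 -0.33542062 -1.408532  ] [-0.09493306 -0.11116014 -0.00133562]
fixed tip 0.9980120658874512 shift px [0 0]
```

The fixed jaw is still unmoved (0 px shift) and resistance is low. I continue in small steps.

>>> play_rows([
  [0.2, 0, 0],
  [0.4, 0, 0],
  [0.6, 0, 0],
  [0.8, 0, 0],
  [0.8, 0, 0],
  [0.8, 0, 0],
  [0.8, 0, 0],
  [0.8, 0, 0],
], yaw=[0, 0, 0, 0, 0, 0, 0, 0], jaw=[0.4, 0.4, 0.4, 0.4, 0.4, 0.4, 0.4, 0.4])

```text
clock: 23.7
ee_pos: [0.5153, 0.0609, 0.0041]
orientation: [0.0, 0.717, 0.697, 0.0]
force: [0.5, 0.1, -2.2]
gripper_width: 0.0319
```

>>> play_rows([
  [0.2, 0, 0],
  [0.4, 0, 0],
  [0.6, 0, 0],
  [0.8, 0, 0],
  [0.8, 0, 0],
  [0.8, 0, 0],
  [0.8, 0, 0],
  [0.8, 0, 0],
], yaw=[0, 0, 0, 0, 0, 0, 0, 0], jaw=[0.4, 0.4, 0.4, 0.4, 0.4, 0.4, 0.4, 0.4])

```text
clock: 24.37
ee_pos: [0.5153, 0.0616, 0.0041]
orientation: [0.0, 0.717, 0.697, -0.0]
force: [0.5, -1.7, -2.1]
gripper_width: 0.0324
```

Run:
```python
from h import *
s=state();print(s["clock"],s["ee_pos"],s["force"],s["moment"])
f=optics.grab_frame("side")
o=rect(f["color"],f,0.0095,0.485,0.605,-0.02,0.19,2.6)
a=cv2.imread("pics/open.png")[312:]; r0,r1,c0,c1=30,80,70,115
r=cv2.matchTemplate(o[r0-15:r1+15,c0-15:c1+15],a[r0:r1,c0:c1],cv2.TM_CCOEFF_NORMED);m=cv2.minMaxLoc(r);print(m[1],"shift px",np.array(m[3])-15)
cv2.imwrite("pics/n3.png",cv2.resize(f["color"][205:305,245:375],None,fx=6,fy=6,interpolation=cv2.INTER_CUBIC))
```

```text
24.3667 [0.51529527 0.0616134  0.00410602] [ 0.47809491 -1.66952315 -2.14367974] [-0.4359657  -0.18989261  0.0057335 ]
0.9936655163764954 shift px [ 0 -1]
```

View pics/n3.png

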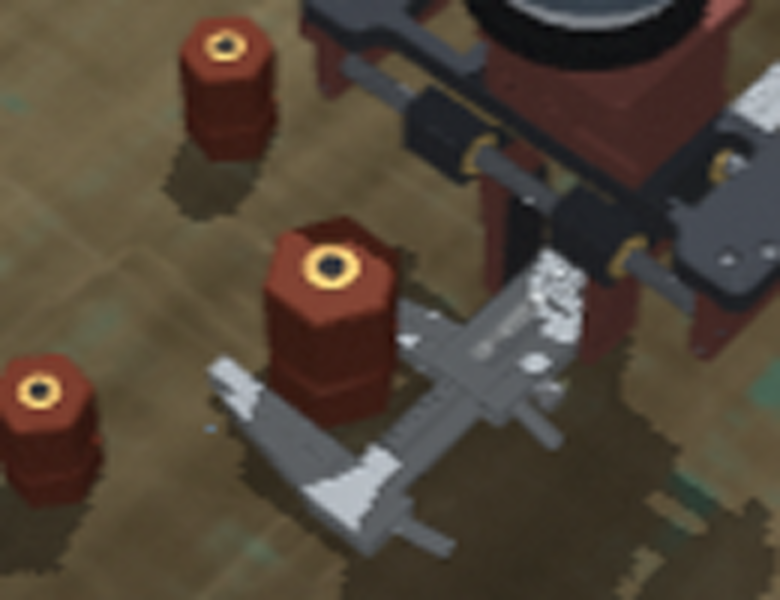

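The hex is still about 3 mm from the fixed jaw: its insert at (331,266) hasn't moved. The moving jaw is just reaching it. I continue slowly, tracking the insert and the jaw numerically.

Create tr.py:
```python
from h import *
s=state();print(s["clock"].__round__(2),s["ee_pos"].round(4),"F",s["force"].round(2),"M",s["moment"].round(2),"w",round(s["gripper_width"],4))
f=optics.grab_frame("side"); b=cv2.resize(f["color"][205:305,245:375],None,fx=6,fy=6,interpolation=cv2.INTER_CUBIC)
a=cv2.imread("pics/n3.png"); cv2.imwrite("pics/last.png",b)
for n,(u0,v0,u1,v1) in {"insert":(295,235,365,300),"fixed tip":(195,340,262,415),"fixed back":(300,450,400,560),"beam end":(700,60,779,130)}.items():
    r=cv2.matchTemplate(b[max(v0-24,0):v1+24,u0-24:u1+24],a[v0:v1,u0:u1],cv2.TM_CCOEFF_NORMED);m=cv2.minMaxLoc(r)
    print(n,round(m[1],3),"shift(6px=1pix~2mm)",m[3][0]-24,m[3][1]-24)
```

```text
(no output)
```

>>> play_rows([
  [0.2, 0, 0],
  [0.4, 0, 0],
  [0.6, 0, 0],
  [0.8, 0, 0],
  [1, 0, 0],
  [1, 0, 0],
  [1, 0, 0],
  [1, 0, 0],
], yaw=[0, 0, 0, 0, 0, 0, 0, 0], jaw=[0.4, 0.4, 0.4, 0.4, 0.4, 0.4, 0.4, 0.4])

```text
clock: 25.08
ee_pos: [0.5153, 0.0628, 0.0041]
orientation: [-0.0, 0.717, 0.697, 0.0]
force: [1.6, -2.2, -2.2]
gripper_width: 0.0319
```

```bash
python3 tr.py
```

```text
25.08 [0.5153 0.0628 0.0041] F [ 1.56 -2.16 -2.24] M [-0.41 -0.28 -0.04] w 0.0319
insert 0.976 shift(6px=1pix~2mm) -2 2
fixed tip 0.986 shift(6px=1pix~2mm) -1 0
fixed back 0.979 shift(6px=1pix~2mm) -1 1
beam end 0.997 shift(6px=1pix~2mm) -2 2
```

>>> play_rows([
  [0.2, 0, 0],
  [0.4, 0, 0],
  [0.6, 0, 0],
  [0.8, 0, 0],
  [1, 0, 0],
  [1, 0, 0],
  [1, 0, 0],
  [1, 0, 0],
], yaw=[0, 0, 0, 0, 0, 0, 0, 0], jaw=[0.4, 0.4, 0.4, 0.4, 0.4, 0.4, 0.4, 0.4])

```text
clock: 25.8
ee_pos: [0.5153, 0.0637, 0.0041]
orientation: [-0.0, 0.717, 0.697, 0.0]
force: [1.6, -2.0, -3.6]
gripper_width: 0.0322
```

```bash
python3 tr.py
```

```text
25.8 [0.5153 0.0637 0.0041] F [ 1.55 -2.04 -3.56] M [-0.34 -0.33 -0.01] w 0.0322
insert 0.977 shift(6px=1pix~2mm) -5 4
fixed tip 0.966 shift(6px=1pix~2mm) -1 0
fixed back 0.974 shift(6px=1pix~2mm) -1 1
beam end 0.995 shift(6px=1pix~2mm) -4 3
```

>>> play_rows([
  [0.15, 0, 0],
  [0.3, 0, 0],
  [0.45, 0, 0],
  [0.6, 0, 0],
  [0.7, 0, 0],
  [0.8, 0, 0],
  [0.8, 0, 0],
  [0.8, 0, 0],
], yaw=[0, 0, 0, 0, 0, 0, 0, 0], jaw=[0.4, 0.4, 0.4, 0.4, 0.4, 0.4, 0.4, 0.4])

```text
clock: 26.52
ee_pos: [0.5154, 0.0645, 0.0041]
orientation: [0.0, 0.717, 0.697, 0.0]
force: [2.1, -2.4, -4.2]
gripper_width: 0.0323
```

```bash
python3 tr.py
```

```text
26.52 [0.5154 0.0645 0.0041] F [ 2.12 -2.36 -4.22] M [-0.38 -0.3  -0.03] w 0.0323
insert 0.988 shift(6px=1pix~2mm) -6 5
fixed tip 0.964 shift(6px=1pix~2mm) -1 0
fixed back 0.973 shift(6px=1pix~2mm) -1 1
beam end 0.994 shift(6px=1pix~2mm) -5 5
```

>>> play_rows([
  [0, 0.1, 0.2],
  [0, 0.2, 0.4],
  [0.15, 0.2, 0.4],
  [0.3, 0.2, 0.4],
  [0.45, 0.2, 0.4],
  [0.6, 0.2, 0.4],
  [0.6, 0.2, 0.4],
  [0.6, 0.2, 0.4],
], yaw=[0, 0, 0, 0, 0, 0, 0, 0], jaw=[0.4, 0.4, 0.4, 0.4, 0.4, 0.4, 0.4, 0.4])

```text
clock: 27.23
ee_pos: [0.5154, 0.0646, 0.004]
orientation: [0.0, 0.717, 0.697, -0.0]
force: [-3.2, -4.6, 3.2]
gripper_width: 0.032
```

```bash
python3 tr.py
```

```text
27.23 [0.5154 0.0646 0.004 ] F [-3.23 -4.6   3.17] M [-0.86  0.42 -0.01] w 0.032
insert 0.987 shift(6px=1pix~2mm) -6 5
fixed tip 0.964 shift(6px=1pix~2mm) -1 0
fixed back 0.972 shift(6px=1pix~2mm) -1 1
beam end 0.995 shift(6px=1pix~2mm) -6 6
```

The jaws are shut on the hex: resistance rose to 4.6 N, the TCP stopped, and neither the hex nor the fixed jaw moved further. I relax the push and release.

>>> play_rows([
  [-0.1, 0, 0],
  [-0.2, -0.1, -0.1],
  [-0.3, -0.1, -0.2],
  [-0.3, -0.1, -0.2],
  [-0.3, -0.1, -0.2],
  [-0.3, -0.1, -0.2],
  [-0.3, -0.1, -0.2],
  [-0.3, -0.1, -0.2],
], yaw=[0, 0, 0, 0, 0, 0, 0, 0], jaw=[0.4, 0.4, 0.4, 0.4, 0.26, 0.2, 0.15, 0.1])

```text
clock: 27.95
ee_pos: [0.5156, 0.0653, 0.0039]
orientation: [-0.0, 0.717, 0.697, 0.0]
force: [0.5, -0.5, -0.2]
gripper_width: 0.0389
```

>>> play_rows([
  [0, 0, 0],
  [0, 0, 0],
  [0, 0, -5],
  [0, 0, -20],
  [0, 0, -50],
  [0, 0, -90],
  [0, 0, -130],
  [0, 0, -150],
], yaw=[0, 0, 0, 0, 0, 0, 0, 0], jaw=[0, -0.2, -0.3, -0.3, -0.3, -0.3, -0.3, -0.3])

```text
clock: 28.62
ee_pos: [0.5168, 0.065, 0.1601]
orientation: [0.002, 0.717, 0.697, 0.003]
force: [0.4, 0.4, 0.9]
gripper_width: 0.0571
```

>>> play_rows([
  [-20, -20, 0],
  [-45, -40, 0],
  [-75, -60, 0],
  [-105, -75, 0],
  [-135, -80, 0],
  [-160, -80, 0],
  [-170, -80, 0],
  [-170, -80, 0],
], yaw=[0, 0, 0, 0, 0, 0, 0, 0], jaw=[-0.3, -0.3, -0.3, -0.3, -0.3, -0.3, -0.3, -0.3])

```text
clock: 29.28
ee_pos: [0.4304, -0.1044, 0.1543]
orientation: [0.0, 0.718, 0.696, 0.0]
force: [0.4, 0.9, -0.3]
gripper_width: 0.0568
```

```bash
python3 tr.py
python3 - <<'E'
from h import *
o=[]
ft=optics.grab_frame("top"); fs=optics.grab_frame("side")
t=rect(ft["color"],ft,0.0095,0.485,0.605,0.03,0.19,2.5)
sd=cv2.resize(fs["color"][205:300,250:355],None,fx=7,fy=7,interpolation=cv2.INTER_CUBIC)
t2=rect(ft["color"],ft,0.0095,0.485,0.605,0.03,0.19,3)
c=np.zeros((600,800,3),np.uint8)
s2=cv2.resize(fs["color"][215:295,265:345],None,fx=5,fy=7.4,interpolation=cv2.INTER_CUBIC)[:600,:400]
c[:t.shape[0],400:]=t[:, :400]; c[:s2.shape[0],:400]=s2
r=rect(fs["color"],fs,0.0095,0.485,0.605,0.03,0.19,2.5); c[300:600,400:]=r[:300,:400]
cv2.imwrite("pics/final.png",c)
for n in("note_pad","marker_black","slider_grip","caliper","standoff"):
    for cam in("top","side"): print(n,cam,[np.round(d["point"],3) for d in spot_point(cam,n)[:3]])
E
```

```text
29.28 [ 0.4304 -0.1044  0.1543] F [ 0.4   0.88 -0.35] M [ 0.02 -0.08 -0.  ] w 0.0568
insert 0.952 shift(6px=1pix~2mm) -6 5
fixed tip 0.977 shift(6px=1pix~2mm) -1 -1
fixed back 0.835 shift(6px=1pix~2mm) 6 3
beam end 0.837 shift(6px=1pix~2mm) -1 0
note_pad top [array([ 0.458, -0.188, -0.001])]
note_pad side [array([ 0.456, -0.192,  0.   ])]
marker_black top [array([0.506, 0.368, 0.003])]
marker_black side [array([ 0.506,  0.368, -0.001])]
slider_grip top [array([0.516, 0.066, 0.007])]
slider_grip side [array([0.52 , 0.066, 0.009])]
caliper top [array([ 0.56 ,  0.153, -0.   ])]
caliper side [array([0.562, 0.151, 0.   ])]
standoff top [array([0.656, 0.071, 0.001]), array([0.601, 0.215, 0.   ])]
standoff side [array([ 0.653,  0.073, -0.002]), array([ 0.563,  0.136, -0.001]), array([ 0.605,  0.215, -0.001])]
```

View pics/final.png

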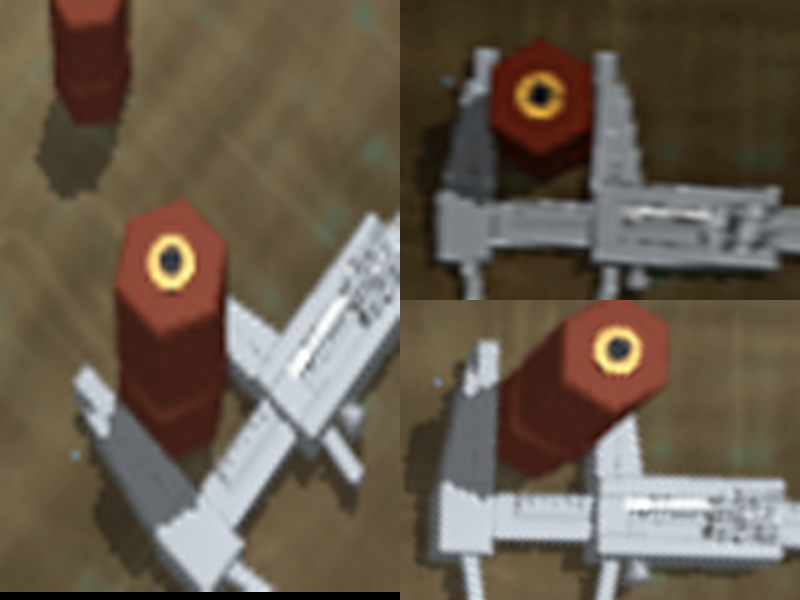

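The final picture shows the hex standing between the jaws. In the top view the jaw faces sit at columns ~497 and ~594, a gap of about 39–40 mm, and the flats lie along both jaws. The arm is clear and the pad and marker are where they were. Handing in.

```bash
python3 -c "
from plant import ticket;print(ticket.hand_in())"
```

```text
the job is handed in; nothing more can be done
None
```

The large standoff is standing upright between the caliper jaws with the slider shut on two opposite flats, and I handed the job in at about 29.5 s of the 48 s. I opened the slider to about 66 mm, put the insulator about 3 mm from the fixed jaw, then pushed the moving jaw shut in small steps. After releasing it I moved the arm clear.

**Last checks:**
- **Jaws shut:** while closing, resistance rose to 4.6 N and the slider stopped with the insulator and fixed jaw still. The gap in the final top view is about 39–40 mm, and the jaws look flat on the flats.
- **Caliper:** the fixed jaw tip moved less than about 0.5 mm over the closing stroke, and had not visibly moved during opening.
- **Note pad and marker:** both are where they started, to within the networks' accuracy.

**What disagreed or went wrong:**
- **First grip:** my first grip on the insulator jammed about 4–5° off (41.4 mm wide). I turned 5° and gripped it again at 39.9 mm.
- **Slider position:** it stopped about 3 mm further along than the position I had worked out for a 40 mm gap. I put that down to camera and grip error, because the force and the picture agreed it was shut.
- **Image tracking:** after the arm left, one tracking patch on the caliper's fixed jaw read a shift of about 2 mm, but the match was poor (0.84) and the lighting had changed. The better-matched jaw tip showed none.
- **Network detections:** the top camera missed the clamped standoff in the last check; the side camera found it in place.

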